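# Twist a hose-barb elbow into a clamped twist-lock socket, snug plus 30 degrees

### The job

Fit the brass hose-barb elbow into the socket that is clamped in the small blue vice: put its plain end gently into the bore with its two side pins going down the two slots, turn it clockwise until you feel it tighten against the gasket, then turn it 30 degrees further, stop and let go. Force nothing, and leave the masking tape, the marker and the mug near it where they are.

Things in the scene. Friction and masses are not known exactly. Their poses are not given: they have to be found in the camera images.
- elbow: loose brass hose elbow, 0.07-0.14 kg, 83 mm high, standing on its plain round end. Origin: centre of the underside; z up, x along the barb. Flange 39 mm wide at 31-35 mm height; square body 34 (x) by 30 mm (y) from 35 to 77 mm, plug 21 mm wide on top. Barb 16 mm thick, leaves along +x at 56 mm height, ends 60 mm from the axis.
- elbow_grip (a point): centre of the elbow's square body, on its axis, 56 mm above the underside; axes as the elbow's. Grasp here from above across the flat y sides (30 mm apart).
- elbow_pins (a point): on the elbow's axis, 6 mm above the underside; axes as the elbow's. Centre of a steel cross pin 6 mm thick along y, whose rounded ends stand out to 21 mm from the axis at +y and -y. The round spigot there is 30 mm in diameter, 31 mm long; its lowest 4 mm taper to 23 mm.
- port: twist-lock socket: upright brass cylinder 64 mm in diameter, fixed in a blue vice (base 100 mm in x, 150 mm in y; jaws up to 52 mm height; T-handle at -y). Origin on the table under the socket's axis, z up. The elbow is turned clockwise as seen from above and stays by friction where it is left.
- port_mouth (a point): centre of the socket's mouth, on its axis, 95 mm above the table; axes as the port's. Bore 32 mm in diameter. Two slots 9 mm wide, out to 25 mm from the axis, go down through the collar at +y and -y (white dot outside each); the pins enter there, so elbow x is parallel to port x, either way round.
- port_collar (a point): on the axis, 8 mm below the mouth. The collar is 8 mm thick at each slot's clockwise edge; from there its underside winds down 1 mm per 10 degrees clockwise, to a stop about 100 degrees on. The pins run under it, so the tightening elbow must sink 1 mm per 10 degrees. They clear the edge when the underside is 17.1 mm below the mouth.
- port_gasket (a point): on the axis, 19.6 mm below the mouth: middle of where the sprung red-faced gasket may lie (its face is 17.5 to 21.7 mm below the mouth, differs per run). The elbow's underside lands on it; it yields above 2.7 N, then 1 mm per 3 N. So the pins begin to bear on the collar about 18 to 60 degrees clockwise of the slots, and the turning moment climbs.
- tape_masking: bystander: roll of masking tape lying flat, 100 mm wide, 25 mm high; origin at the centre of its underside
- marker: bystander: green-capped white marker lying down, 135 mm long, 17 mm thick; origin at the centre of its underside
- mug: bystander: white tea mug with leaf pattern standing behind the work, 95 mm high, 92 mm wide; origin at the centre of its underside
Things that resemble listed ones, but are neither listed nor needed, are in the scene too. There is more than one size of the elbow; the one meant has the size given above.

How it is judged:
By the outcome, as a careful person would: the job done as asked, in the order asked, and still so for the second after the job is handed in, with the robot touching nothing.
It also fails if it takes over 72 s, if anything falls off the work surface, if the arm or the gripper's body presses on something with over 40 N, if the wrist force passes 120 N, or if a joint passes its speed limit or range.

### The arm

A 6-joint arm with a two-finger parallel gripper is mounted at the origin on a cart in front of the work surface, level with it; the furniture and walls round the work are solid. World frame = base frame: x ahead of the robot, y to its left, z up, the work surface at z = 0. Lengths are in m, angles in rad, forces in N, time in s.
With the tool pointing down it reaches from about 0.375 to 0.75 m from the base axis. Payload 9 kg.
Tool frame: the origin (TCP) lies at the very end of the fingers, on their centre line; the grasp point (between the pads) lies robot.tcp_to_grasp behind it (robot.tcp_to_grasp is the distance from the TCP to the grasp point, in m); y points along the fingers, z is the direction in which the jaws open and shut, and the axes are right-handed (so a half turn about y gives the same grasp; the last joint's range is limited). The gripper opens to 85 mm and grips with 20 to 120 N. Pads are 22 mm wide; open, the fingers measure 114 mm over their backs; the gripper's body (76 mm by 85 mm) begins 54 mm behind the grasp point. The pads swing forward as they close: fully open they stand 13 mm farther back than shut.
Start: joints at [1.002, 0.104, 0.097, 1.564, 0, 1.353], TCP at [0.206, 0.563, 0.231] pointing down, gripper open.
Joint ranges: [-2.99, 2.99], [-0.84, 1.86], [-1.1, 1.16], [-1.84, 2.11], [-1.51, 1.56], [-3.14, 3.14]. Speed limits (rad/s): [2.22, 2.22, 2.57, 3.14, 3.14, 3.14].

### API

Orientations are given as a unit quaternion [w, x, y, z].
In Python, from station import robot gives the robot as it stands. The module is installed in compiled form; this text tells all that it offers.
- The arm moves only by the tool apply_moves, never from a script. Its argument "steps" is a list of rows, each a list of 3 entries, a list of its own where there are three numbers: the turn, a rotation vector about the tool's x, y, z in degrees, then the shift along the tool's x, y, z in mm, then the opening, from 0 (shut) to 1 (fully open). In form: [[[rx, ry, rz], [tx, ty, tz], grip], ...]. A call has exactly 8 rows; each row is the pose to reach, as a shift and turn from the pose commanded when the call began, along the tool's axes at that moment; what a row does not reach only later rows make up. A row lasts 1/12 s, in which the tool goes at most 41.7 mm and 7.16 degrees, less where a joint would pass 70% of its speed; a pose out of reach is approached as far as the arm can. A call with a gripper value outside its range is refused whole. The fingers move at their own pace and stop on an object; "newtons" is the grip in N (left out, the last holds). Time passes only in rows, so rows that repeat a pose let the fingers close, or fill a call up. It gives the time, the measured TCP pose, the force and the opening at its end, in the units of the state.
- robot.observe(): the state, without advancing time (a new reading comes with each control period).
- robot.snapshot(name): name is "scene" or "side" or "wrist"; returns a dict with "color" (384x512x3 uint8, red, green, blue), "fx", "fy", "cx", "cy" (pixels), "extrinsics" (4x4, takes a point from camera to world coordinates); the wrist camera has in their place "hand_eye" (4x4, takes a point from camera to tool coordinates, whose origin is the TCP and whose axes are the tool frame's). Camera axes: x right, y down, z forward; pixel columns grow to the right and rows downward; lengths in m; the calibration is good to about 2 mm. A picture is of the moment at which its call begins: read the wrist's pose just before it. There is no depth.
- robot.sign_off(): hands the job in, once; it reports no verdict.
The state is a dict: "time": time; "q": joint angles; "qvel": joint speeds; "joint_torque": joint torques, N m; "ee_pos": TCP position; "ee_rot": TCP orientation; "ft_force": force on the tool from outside, world axes, zero at the start; "wrist_torque": the same for the moment, N m; "opening": opening from 0.0 (shut) to 1.0 (fully open).
Only numpy, scipy, OpenCV 4.12 (cv2) and the standard library are available. Lean on these libraries where they do the work, as an engineer would, in place of code of your own. Each camera call takes 0.05 s, during which the arm holds its last target. There are 200 camera calls.

## Working session

There is one attempt and no reset: what is moved stays moved. The work goes in short steps, Python scripts to look and compute and a tool call to move; the robot and the scene stay as the last step left them, time stands still between calls to the robot, and variables do not carry over. Pictures are saved under pics/ and viewed, about 8 in all and at most 12, crops included, and the job is handed in when it is done.

Besides the shell and the picture viewer there is one more tool, called in YAML: its name, and indented under it one key for each argument. apply_moves: Moves the arm, as the interface text tells. Its arguments: {"type":"object","properties":{"steps":{"type":"array"},"newtons":{"type":"number"}},"required":["steps"]}

```bash
mkdir -p pics; cat > h.py <<'E'
import numpy as np, cv2
from station import robot
from scipy.spatial.transform import Rotation as R
def rot(q): return R.from_quat([q[1],q[2],q[3],q[0]])
def snap(n,f):
    o=robot.observe(); s=robot.snapshot(n)
    T=np.array(s['extrinsics']) if 'extrinsics' in s else None
    if T is None:
        W=np.eye(4); W[:3,:3]=rot(o['ee_rot']).as_matrix(); W[:3,3]=o['ee_pos']; T=W@np.array(s['hand_eye'])
    np.savez('pics/'+f+'.npz',c=s['color'],T=T,k=[s['fx'],s['fy'],s['cx'],s['cy']])
    cv2.imwrite('pics/'+f+'.png',s['color'][:,:,::-1]); return f
def ld(f):
    d=np.load('pics/'+f+'.npz'); return d['c'],d['T'],d['k']
def pt(f,u,v,z):
    c,T,k=ld(f); d=T[:3,:3]@np.array([(u-k[2])/k[0],(v-k[3])/k[1],1]); return T[:3,3]+d*(z-T[2,3])/d[2]
def proj(f,P):
    c,T,k=ld(f); p=(np.asarray(P)-T[:3,3])@T[:3,:3]; return np.c_[k[0]*p[:,0]/p[:,2]+k[2],k[1]*p[:,1]/p[:,2]+k[3]]
E
python3 - <<'E'
from h import *
for n in('scene','side','wrist'): snap(n,n+'0')
a=cv2.imread('pics/scene0.png');b=cv2.imread('pics/side0.png');c=cv2.imread('pics/wrist0.png')
cv2.imwrite('pics/sc.png',cv2.resize(a,(800,600)))
cv2.imwrite('pics/sw.png',cv2.resize(np.hstack([b,c]),(800,300)))
o=robot.observe(); print(o); print(robot.tcp_to_grasp)
for n in('scene0','side0','wrist0'): print(ld(n)[1].round(3),ld(n)[2])
E
```

```text
{'time': 0.15, 'q': array([ 1.00230537e+00,  1.04528109e-01,  9.66598489e-02,  1.56390662e+00,
       -3.23265713e-05,  1.35308729e+00]), 'qvel': array([ 3.39122198e-04, -6.42628402e-05,  2.86639050e-03, -1.92807252e-03,
        7.92901503e-04,  1.08513222e-03]), 'joint_torque': array([ 3.86790474e-03, -5.57359135e+01,  5.04005241e+01,  1.26056900e-02,
       -2.52629416e-04,  3.16326123e-05]), 'ee_pos': array([0.20604593, 0.56324301, 0.23072745]), 'ee_rot': array([-0.69593458,  0.69658251, -0.12350721,  0.12326328]), 'ft_force': array([ 0.27477924,  0.56179653, -0.33041207]), 'wrist_torque': array([ 0.00317937, -0.0568974 ,  0.02038385]), 'opening': 0.9984664557622562}
0.0187
[[ 0.565 -0.617  0.549 -0.212]
 [-0.825 -0.428  0.368 -0.46 ]
 [ 0.008 -0.66  -0.751  1.103]
 [ 0.     0.     0.     1.   ]] [418.56594351 418.56594351 248.68372091 191.66493296]
[[-1.    -0.02  -0.02   0.567]
 [ 0.01   0.412 -0.911  0.941]
 [ 0.026 -0.911 -0.411  0.498]
 [ 0.     0.     0.     1.   ]] [357.50418275 357.50418275 257.9425779  187.56833036]
[[ 0.344  0.893  0.291  0.132]
 [ 0.939 -0.327 -0.108  0.59 ]
 [-0.001  0.311 -0.951  0.372]
 [ 0.     0.     0.     1.   ]] [303.24978707 303.24978707 257.15014488 194.07410373]
```

View pics/sc.png

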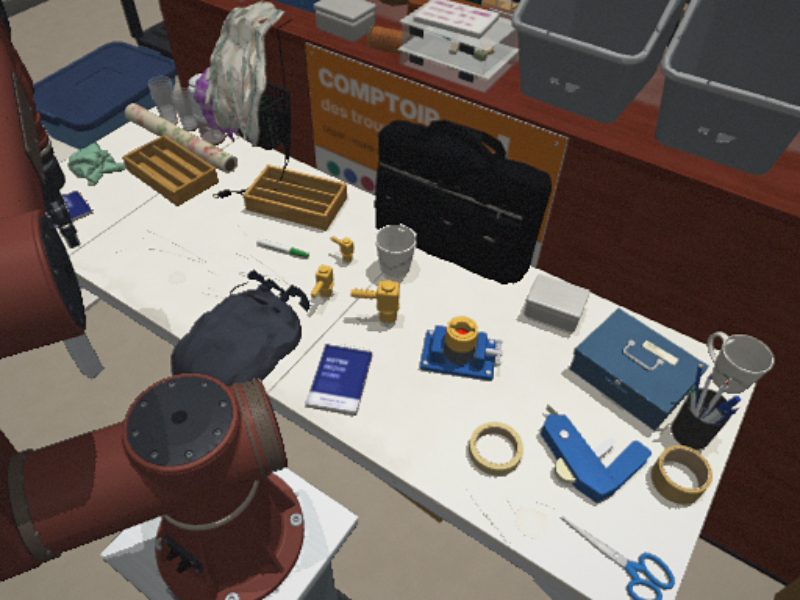

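View pics/sw.png

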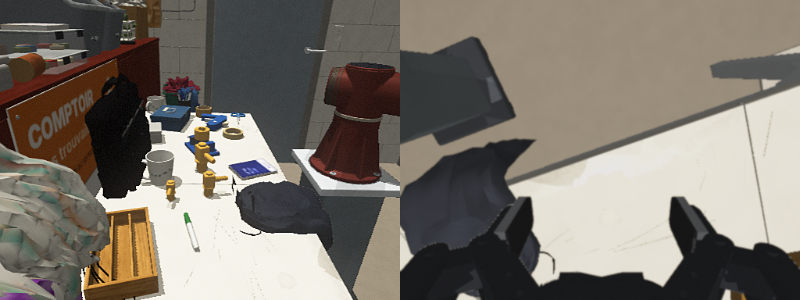

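The scene shows three brass elbows, at 800-px positions (345,248) small, (323,282) medium and (388,300) large. The socket is at (461,335), with the mug, marker and tape around it. I'll measure the elbows in an enlarged crop.

```bash
python3 - <<'E'
from h import *
a=cv2.imread('pics/scene0.png')[145:245,190:325]
cv2.imwrite('pics/c1.png',cv2.resize(a,None,fx=5.9,fy=5.9,interpolation=cv2.INTER_CUBIC))
for n,(u,v) in dict(small=(345,260),med=(322,297),big=(388,320),port=(460,350)).items():
    print(n,pt('scene0',u/1.5625,v/1.5625,0).round(3))
    P=pt('scene0',u/1.5625,v/1.5625,0); print((proj('scene0',[P,P+[0,0,.083]])*1.5625).round())
E
```

```text
small [0.638 0.236 0.   ]
[[345. 260.]
 [343. 234.]]
med [0.514 0.208 0.   ]
[[322. 297.]
 [319. 271.]]
big [0.544 0.048 0.   ]
[[388. 320.]
 [388. 295.]]
port [ 0.563 -0.123  0.   ]
[[460. 350.]
 [464. 325.]]
```

View pics/c1.png

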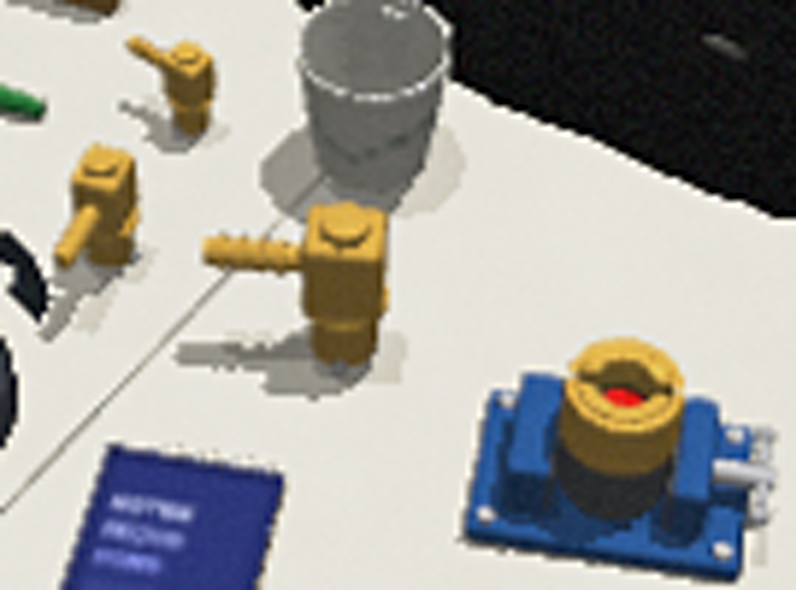

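Medium elbow at crop (105,205): it's about 102 crop px tall, where 83 mm projects to about 98 px, so it is the one meant. The large one (138 px, about 120 mm) and the small one (78 px, about 66 mm) don't fit. Next I'll work out yaws and refine the poses by model projection.

```bash
cat >> h.py <<'E'
def move(pos,zdir_deg,o=None):
    """shift/turn in tool axes to TCP pos, tool y down, jaw axis z at yaw zdir_deg"""
    o=o or robot.observe(); r0=rot(o['ee_rot']); a=np.radians(zdir_deg)
    z=np.array([np.cos(a),np.sin(a),0]); y=np.array([0,0,-1.]); x=np.cross(y,z)
    r1=R.from_matrix(np.c_[x,y,z]); rv=(r0.inv()*r1).as_rotvec(degrees=True)
    t=r0.inv().apply(np.array(pos)-o['ee_pos'])*1000
    return rv.round(1),t.round(1)
E
python3 - <<'E'
from h import *
f=lambda u,v,z:pt('scene0',190+u/5.9,145+v/5.9,z)
top=f(105,154,.083); bot=f(112,254,0); tip=f(65,257,.056)
print('elbow top',top.round(3),'bot',bot.round(3),'tip',tip.round(3)); d=tip-top; print('yaw',np.degrees(np.arctan2(d[1],d[0])),np.hypot(*d[:2]))
m=f(627,378,.095); h=f(745,475,.035)
print('mouth',m.round(3),'handle',h.round(3)); d=h-m; print('port -y yaw',np.degrees(np.arctan2(d[1],d[0])))
dots=[f(577,383,.095),f(670,378,.095)];print(dots)
# base corners
for p in((490,395),(467,545),(735,580),(765,432)): print(f(*p,.012).round(3))
o=robot.observe(); r=rot(o['ee_rot']).as_matrix(); print(r.round(3))
T=ld('wrist0')[1]; W=np.eye(4);W[:3,:3]=r;W[:3,3]=o['ee_pos'];print((np.linalg.inv(W)@T).round(3))
print('mug',pt('scene0',395/1.5625,275/1.5625,0))
E
```

```text
elbow top [0.531 0.206 0.083] bot [0.528 0.205 0.   ] tip [0.473 0.192 0.056]
yaw -166.30537012630973 0.0591648874800202
mouth [ 0.549 -0.128  0.095] handle [ 0.573 -0.194  0.035]
port -y yaw -70.63302989641133
[array([ 0.53139808, -0.1080229 ,  0.095     ]), array([ 0.56216165, -0.14647166,  0.095     ])]
[ 0.557 -0.043  0.012]
[ 0.463 -0.088  0.012]
[ 0.525 -0.217  0.012]
[ 0.622 -0.183  0.012]
[[ 0.939 -0.     0.344]
 [-0.344 -0.001  0.939]
 [-0.    -1.    -0.001]]
[[ 0.     0.951  0.311 -0.079]
 [ 0.    -0.311  0.951 -0.141]
 [ 1.    -0.    -0.    -0.001]
 [ 0.     0.     0.     1.   ]]
mug [0.66489301 0.11078526 0.        ]
```

```bash
python3 - <<'E'
from h import *
print(move([.529,.206,.2],104))
E
```

```text
(array([  0.1, -34.1,  -0. ]), array([ 426.1,   30.9, -224.5]))
```

apply_moves:
  steps:
    - [[0, -3, 0], [35, 2.5, -18.5], 1]
    - [[0, -6, 0], [70, 5, -37], 1]
    - [[0, -9, 0], [105, 7.5, -55], 1]
    - [[0, -12, 0], [140, 10, -74], 1]
    - [[0, -15, 0], [175, 12.5, -92], 1]
    - [[0, -18, 0], [210, 15, -111], 1]
    - [[0, -20, 0], [245, 18, -129], 1]
    - [[0, -23, 0], [280, 20, -148], 1]

```text
time: 0.82
ee_pos: [0.4191, 0.3267, 0.211]
ee_rot: [0.707, -0.707, -0.018, 0.019]
ft_force: [0.9, 1.1, 0.5]
opening: 0.998
```

```bash
python3 - <<'E'
from h import *
print(move([.529,.206,.2],104))
E
```

```text
(array([ -0., -11.,  -0.]), array([ 103.4,   10.9, -126.2]))
```

apply_moves:
  steps:
    - [[0, -3, 0], [25, 2.5, -30], 1]
    - [[0, -6, 0], [50, 5, -60], 1]
    - [[0, -9, 0], [75, 8, -90], 1]
    - [[0, -11, 0], [95, 10, -116], 1]
    - [[0, -11, 0], [103.4, 10.9, -126.2], 1]
    - [[0, -11, 0], [103.4, 10.9, -126.2], 1]
    - [[0, -11, 0], [103.4, 10.9, -126.2], 1]
    - [[0, -11, 0], [103.4, 10.9, -126.2], 1]

```text
time: 1.48
ee_pos: [0.5272, 0.2084, 0.2005]
ee_rot: [0.702, -0.702, -0.086, 0.086]
ft_force: [0.8, 0.8, -0.2]
opening: 1.0
```

```bash
python3 - <<'E'
from h import *
snap('wrist','w1'); o=robot.observe(); print(o['ee_pos'],o['ft_force'],o['wrist_torque'])
a=cv2.imread('pics/w1.png'); a=cv2.resize(a,(800,600))
# predicted outlines: top plug circle z.083 r.0105, body square z .077, tip
P=np.array([.529,.206,0]); y=np.radians(-166.3); X=np.array([np.cos(y),np.sin(y),0]);Y=np.array([-X[1],X[0],0]);Z=np.array([0,0,1.])
for q in [P+Z*.083, P+Z*.056+X*.06]+[P+Z*.077+X*.017*i+Y*.015*j for i in(1,-1) for j in(1,-1)]:
    u,v=(proj('w1',[q])[0]*1.5625).astype(int); cv2.circle(a,(u,v),3,(0,0,255),-1)
cv2.imwrite('pics/w1b.png',a)
E
```

```text
[0.52711944 0.20865136 0.20059391] [-0.33838615  0.04474999  1.08097274] [-0.00167564  0.04392655  0.02110927]
```

View pics/w1b.png

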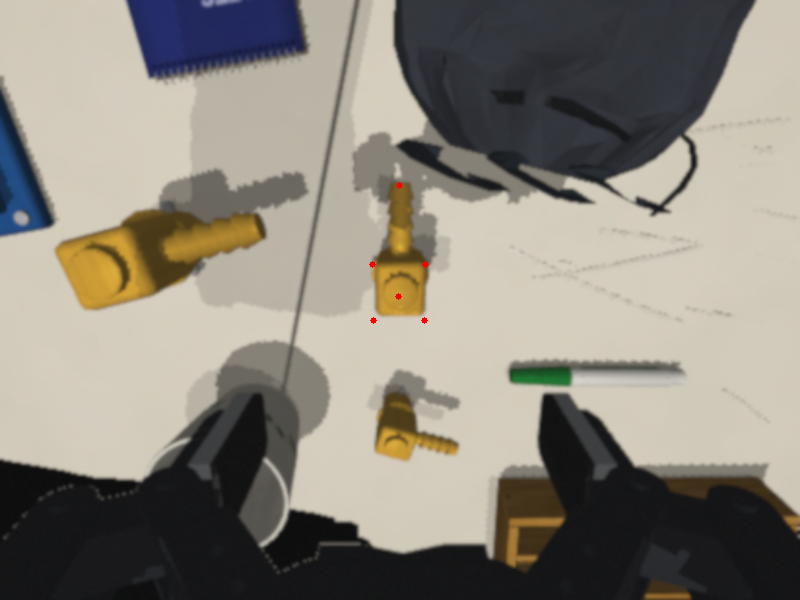

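The wrist view shows the chosen elbow at (400,290) with its barb tip at (400,184), which fits the model overlay to 2–3 px, confirming the size. The large elbow's barb tip is at (265,228), the small elbow at (397,430), and the marker and mug are clear of the grasp.

```bash
python3 - <<'E'
from h import *
print('bigtip',pt('w1',265/1.5625,228/1.5625,.081))
print(move([.527,.2065,.0385],104))
E
```

```text
bigtip [0.50904935 0.1251447  0.081     ]
(array([-0., -0., -0.]), array([ -0.6, 162.1,  -2.1]))
```

apply_moves:
  steps:
    - [[0, 0, 0], [0, 25, -2], 0.65]
    - [[0, 0, 0], [-0.6, 55, -2.1], 0.65]
    - [[0, 0, 0], [-0.6, 85, -2.1], 0.65]
    - [[0, 0, 0], [-0.6, 115, -2.1], 0.65]
    - [[0, 0, 0], [-0.6, 140, -2.1], 0.65]
    - [[0, 0, 0], [-0.6, 155, -2.1], 0.65]
    - [[0, 0, 0], [-0.6, 162, -2.1], 0.65]
    - [[0, 0, 0], [-0.6, 162, -2.1], 0.65]

```text
time: 2.2
ee_pos: [0.5262, 0.2062, 0.037]
ee_rot: [0.702, -0.702, -0.085, 0.087]
ft_force: [0.6, 0.9, 0.2]
opening: 0.65
```

apply_moves:
  newtons: 50
  steps:
    - [[0, 0, 0], [0, 0, 0], 0.5]
    - [[0, 0, 0], [0, 0, 0], 0.4]
    - [[0, 0, 0], [0, 0, 0], 0.3]
    - [[0, 0, 0], [0, 0, 0], 0.2]
    - [[0, 0, 0], [0, 0, 0], 0.2]
    - [[0, 0, 0], [0, 0, 0], 0.2]
    - [[0, 0, 0], [0, 0, 0], 0.2]
    - [[0, 0, 0], [0, 0, 0], 0.2]

```text
time: 2.87
ee_pos: [0.5289, 0.2058, 0.0402]
ee_rot: [0.702, -0.702, -0.087, 0.085]
ft_force: [-1.1, 2.5, 6.9]
opening: 0.344
```

```bash
python3 - <<'E'
from h import *
o=robot.observe(); print(o['ee_pos'],o['ee_rot'],o['opening'],o['ft_force'],o['wrist_torque'])
snap('wrist','w2'); snap('side','s2');snap('scene','c2')
print(move([.546,-.129,.25],115))
E
```

```text
[0.52894345 0.20575625 0.04018925] [ 0.70217499 -0.70163274 -0.08653727  0.08469403] 0.3437723414245648 [-1.11622629  2.49512898  6.85843519] [ 0.34607351  0.29193154 -0.10123532]
(array([ -0. , -11.1,   0.2]), array([ -63.3, -210.1, -328.9]))
```

apply_moves:
  steps:
    - [[0, 0, 0], [0, -5, 0], 0.2]
    - [[0, 0, 0], [0, -25, 0], 0.2]
    - [[0, 0, 0], [0, -60, 0], 0.2]
    - [[0, 0, 0], [0, -100, 0], 0.2]
    - [[0, 0, 0], [0, -140, 0], 0.2]
    - [[0, 0, 0], [0, -175, 0], 0.2]
    - [[0, 0, 0], [0, -200, 0], 0.2]
    - [[0, 0, 0], [0, -210, 0], 0.2]

```text
time: 3.68
ee_pos: [0.5292, 0.2054, 0.2535]
ee_rot: [0.702, -0.702, -0.088, 0.083]
ft_force: [0.8, -0.1, -0.7]
opening: 0.343
```

```bash
python3 - <<'E'
from h import *
o=robot.observe(); print(o['ee_pos'],o['opening'],o['ft_force'],o['wrist_torque'])
snap('wrist','w3'); snap('side','s3');snap('scene','c3')
print(move([.546,-.129,.25],115))
a=cv2.imread('pics/w3.png')[120:384,130:386]; b=cv2.imread('pics/s3.png')[60:324,130:386]
cv2.imwrite('pics/v3.png',cv2.resize(np.hstack([a,b]),None,fx=1.56,fy=1.56))
E
```

```text
[0.52922844 0.20535322 0.25352871] 0.3434205534160696 [ 0.79423512 -0.14826443 -0.65594912] [-0.00429229  0.00385866  0.00237395]
(array([  0. , -11.1,   0. ]), array([ -62.9,   -1.9, -328.8]))
```

View pics/v3.png

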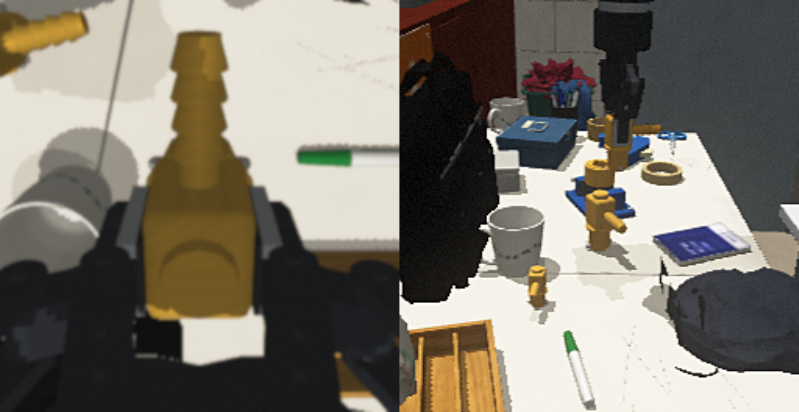

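The elbow is held squarely: body centred in the pads at crop column 199, barb tip at (200,33). Now I move beside the port to see its mouth and the elbow in one wrist picture.

```bash
python3 - <<'E'
from h import *
print(move([.503,-.039,.25],115.5))
E
```

```text
(array([  0. , -11.6,   0. ]), array([ -83. ,   -1.9, -231.1]))
```

apply_moves:
  steps:
    - [[0, -2, 0], [-12, 0, -33], 0.2]
    - [[0, -4, 0], [-24, 0, -66], 0.2]
    - [[0, -6, 0], [-36, 0, -99], 0.2]
    - [[0, -8, 0], [-48, 0, -132], 0.2]
    - [[0, -10, 0], [-60, -1, -165], 0.2]
    - [[0, -11.6, 0], [-72, -1, -198], 0.2]
    - [[0, -11.6, 0], [-83, -2, -231], 0.2]
    - [[0, -11.6, 0], [-83, -2, -231], 0.2]

```text
time: 4.5
ee_pos: [0.5014, -0.0437, 0.2475]
ee_rot: [0.69, -0.69, -0.153, 0.156]
ft_force: [0.5, 0.1, -0.9]
opening: 0.347
```

apply_moves:
  steps:
    - [[0, 0, 0], [0, 0, 0], 0.2]
    - [[0, 0, 0], [0, 0, 0], 0.2]
    - [[0, 0, 0], [0, 0, 0], 0.2]
    - [[0, 0, 0], [0, 0, 0], 0.2]
    - [[0, 0, 0], [0, 0, 0], 0.2]
    - [[0, 0, 0], [0, 0, 0], 0.2]
    - [[0, 0, 0], [0, 0, 0], 0.2]
    - [[0, 0, 0], [0, 0, 0], 0.2]

```text
time: 5.17
ee_pos: [0.5028, -0.0386, 0.2504]
ee_rot: [0.69, -0.69, -0.156, 0.156]
ft_force: [-1.1, 0.0, -0.8]
opening: 0.344
```

```bash
cat >> h.py <<'E'
def wire(img,f,T,col,pts,s=1.5625):
    for a,b in pts:
        p=proj(f,[T[:3,:3]@np.array(a)+T[:3,3],T[:3,:3]@np.array(b)+T[:3,3]])*s
        cv2.line(img,tuple(int(x) for x in p[0]),tuple(int(x) for x in p[1]),col,1,cv2.LINE_AA)
def circ(r,z,n=36):
    t=np.linspace(0,2*np.pi,n+1); c=np.c_[r*np.cos(t),r*np.sin(t),0*t+z]; return list(zip(c[:-1],c[1:]))
def frame(p,yaw):
    T=np.eye(4);T[:3,:3]=R.from_euler('z',yaw,degrees=True).as_matrix();T[:3,3]=p;return T
def box(z): c=[(.017,.015,z),(-.017,.015,z),(-.017,-.015,z),(.017,-.015,z)];return list(zip(c,c[1:]+c[:1]))
ELB=box(.077)+box(.035)+circ(.0105,.083)+circ(.0195,.035)+[((.017,0,.056),(.06,0,.056)),((.06,-.008,.056),(.06,.008,.056)),((0,-.021,.006),(0,.021,.006))]
E
python3 - <<'E'
from h import *
o=robot.observe(); print(o['ee_pos'],o['ee_rot'])
snap('wrist','w4'); snap('scene','c4'); snap('side','s4')
a=cv2.resize(cv2.imread('pics/w4.png'),(800,600),interpolation=cv2.INTER_CUBIC)
p=np.array(o['ee_pos']); x=rot(o['ee_rot']).apply([1,0,0]); yaw=np.degrees(np.arctan2(x[1],x[0])); print('toolx yaw',yaw)
wire(a,'w4',frame(p-[0,0,.040],yaw+180),(0,0,255),ELB)
P=frame([.546,-.129,0],25.5)
SL=[((.0045*i,.025*j,.095),(.0045*i,.012*j,.095)) for i in(1,-1) for j in(1,-1)]
wire(a,'w4',P,(255,0,255),circ(.016,.095)+circ(.032,.095)+SL)
cv2.imwrite('pics/w4b.png',a)
E
```

```text
[ 0.502831   -0.03857033  0.25042399] [ 0.68965934 -0.68959702 -0.15629087  0.15620212]
toolx yaw 25.531544038334726
```

View pics/w4b.png

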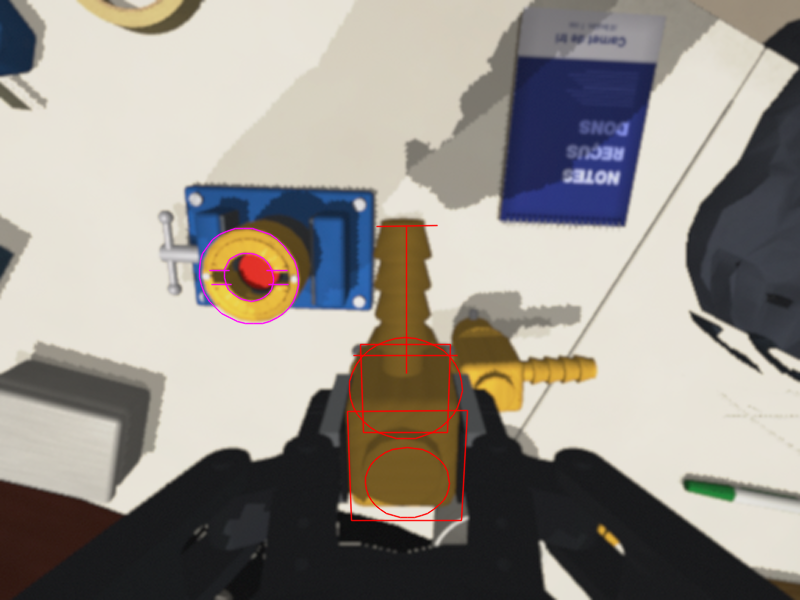

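The wrist view shows the port mouth at (250,275), matching the overlay to 1 px, with slots along the row and the vice edges tilted about 1.3°. So the port x yaw is about 24.3°. The elbow is offset about −1.8 mm in tool x.

```bash
python3 - <<'E'
from h import *
print(move([.5471,-.1286,.145],114.3))
E
```

```text
(array([-0. ,  1.2,  0. ]), array([   1.3,  105.4, -100.1]))
```

apply_moves:
  steps:
    - [[0, 0.6, 0], [0, 10, -25], 0.2]
    - [[0, 1.2, 0], [0, 25, -50], 0.2]
    - [[0, 1.2, 0], [1, 40, -75], 0.2]
    - [[0, 1.2, 0], [1.3, 60, -95], 0.2]
    - [[0, 1.2, 0], [1.3, 80, -100.1], 0.2]
    - [[0, 1.2, 0], [1.3, 98, -100.1], 0.2]
    - [[0, 1.2, 0], [1.3, 105.4, -100.1], 0.2]
    - [[0, 1.2, 0], [1.3, 105.4, -100.1], 0.2]

```text
time: 5.98
ee_pos: [0.5459, -0.1281, 0.1429]
ee_rot: [0.692, -0.69, -0.148, 0.15]
ft_force: [-0.7, 0.3, -1.9]
opening: 0.348
```

apply_moves:
  steps:
    - [[0, 0, 0], [0, 0, 0], 0.2]
    - [[0, 0, 0], [0, 0, 0], 0.2]
    - [[0, 0, 0], [0, 0, 0], 0.2]
    - [[0, 0, 0], [0, 0, 0], 0.2]
    - [[0, 0, 0], [0, 0, 0], 0.2]
    - [[0, 0, 0], [0, 0, 0], 0.2]
    - [[0, 0, 0], [0, 0, 0], 0.2]
    - [[0, 0, 0], [0, 0, 0], 0.2]

```text
time: 6.65
ee_pos: [0.5471, -0.1287, 0.1451]
ee_rot: [0.691, -0.691, -0.149, 0.149]
ft_force: [-0.6, -0.2, -1.1]
opening: 0.346
```

```bash
python3 - <<'E'
from h import *
o=robot.observe(); print(o['ee_pos'],o['ft_force'],o['wrist_torque'],o['q'])
snap('scene','c5'); snap('side','s5'); snap('wrist','w5')
p=np.array(o['ee_pos']); x=rot(o['ee_rot']).apply([1,0,0]); z=rot(o['ee_rot']).apply([0,0,1]);yaw=np.degrees(np.arctan2(x[1],x[0])); print('toolx yaw',yaw)
E_=frame(p-[0,0,.040]-.0018*x-.0005*z,yaw+180); P=frame([.5452,-.1298,0],24.3)
out=[]
for n in('c5','s5'):
    s=5.; a=cv2.resize(cv2.imread(f'pics/{n}.png'),None,fx=s,fy=s,interpolation=cv2.INTER_CUBIC)
    u,v=(proj(n,[[.5455,-.1297,.12]])[0]*s).astype(int)
    wire(a,n,E_,(0,0,255),ELB+circ(.015,.004)+circ(.0115,0),s); wire(a,n,P,(255,0,255),circ(.016,.095)+circ(.032,.095),s)
    out.append(a[v-290:v+290,u-195:u+195])
cv2.imwrite('pics/v5.png',np.hstack(out))
E
```

```text
[ 0.54705685 -0.12868042  0.14507267] [-0.55821749 -0.16597597 -1.13477378] [-0.04790744  0.00555084 -0.01002686] [-4.63753647e-01 -1.06876424e-02 -1.77087526e-01  1.40434392e+00
  4.60873183e-05 -8.87880864e-01]
toolx yaw 24.300699594914438
```

View pics/v5.png

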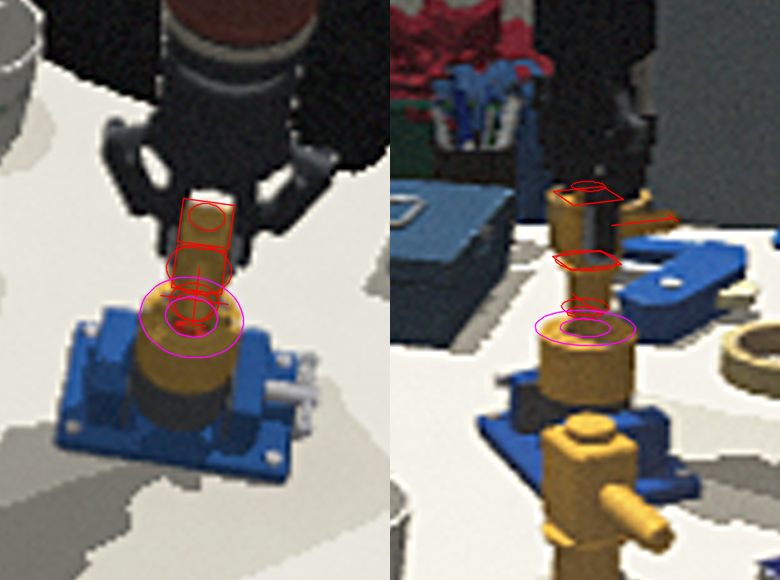

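Both fixed views show the elbow hanging over the mouth: spigot at (588,295) and ring at (586,328) in the side half. They are aligned within about 1 mm, so I start a slow insertion.

apply_moves:
  steps:
    - [[0, 0, 0], [0, 3, 0], 0.2]
    - [[0, 0, 0], [0, 6, 0], 0.2]
    - [[0, 0, 0], [0, 8, 0], 0.2]
    - [[0, 0, 0], [0, 10, 0], 0.2]
    - [[0, 0, 0], [0, 12, 0], 0.2]
    - [[0, 0, 0], [0, 14, 0], 0.2]
    - [[0, 0, 0], [0, 14, 0], 0.2]
    - [[0, 0, 0], [0, 14, 0], 0.2]

```text
time: 7.47
ee_pos: [0.547, -0.1286, 0.1308]
ee_rot: [0.691, -0.691, -0.149, 0.149]
ft_force: [0.3, -1.0, -1.0]
opening: 0.344
```

apply_moves:
  steps:
    - [[0, 0, 0], [0, 1, 0], 0.2]
    - [[0, 0, 0], [0, 2, 0], 0.2]
    - [[0, 0, 0], [0, 3, 0], 0.2]
    - [[0, 0, 0], [0, 4, 0], 0.2]
    - [[0, 0, 0], [0, 5, 0], 0.2]
    - [[0, 0, 0], [0, 6, 0], 0.2]
    - [[0, 0, 0], [0, 6, 0], 0.2]
    - [[0, 0, 0], [0, 6, 0], 0.2]

```text
time: 8.13
ee_pos: [0.547, -0.1285, 0.1248]
ee_rot: [0.691, -0.691, -0.149, 0.149]
ft_force: [0.1, 1.5, -1.5]
opening: 0.341
```

```bash
cat >> h.py <<'E'
def st():
    o=robot.observe(); x=rot(o['ee_rot']).apply([1,0,0]); print('t',round(o['time'],2),'pos',(o['ee_pos']*1000).round(2),'yaw',np.degrees(np.arctan2(x[1],x[0])).round(2),'F',o['ft_force'].round(2),'M',o['wrist_torque'].round(3),'op',round(o['opening'],3)); return o
E
python3 -c "
from h import *
st()"
```

```text
t 8.13 pos [ 546.99 -128.54  124.82] yaw 24.31 F [ 0.13  1.52 -1.51] M [ 0.307 -0.081 -0.039] op 0.341
```

apply_moves:
  steps:
    - [[0, 0, 0], [0, 1, 0], 0.2]
    - [[0, 0, 0], [0, 2, 0], 0.2]
    - [[0, 0, 0], [0, 3, 0], 0.2]
    - [[0, 0, 0], [0, 4, 0], 0.2]
    - [[0, 0, 0], [0, 4, 0], 0.2]
    - [[0, 0, 0], [0, 4, 0], 0.2]
    - [[0, 0, 0], [0, 4, 0], 0.2]
    - [[0, 0, 0], [0, 4, 0], 0.2]

```text
time: 8.8
ee_pos: [0.547, -0.1286, 0.1208]
ee_rot: [0.691, -0.691, -0.149, 0.149]
ft_force: [0.8, 2.8, -2.3]
opening: 0.349
```

```bash
python3 -c "
from h import *
st()"
```

```text
t 8.8 pos [ 547.01 -128.6   120.83] yaw 24.3 F [ 0.84  2.75 -2.26] M [ 0.536 -0.232 -0.   ] op 0.349
```

apply_moves:
  steps:
    - [[0, 0, 0], [0, 0.5, 0], 0.2]
    - [[0, 0, 0], [0, 1, 0], 0.2]
    - [[0, 0, 0], [0, 1, 0], 0.2]
    - [[0, 0, 0], [0, 1.5, 0], 0.2]
    - [[0, 0, 0], [0, 1.5, 0], 0.2]
    - [[0, 0, 0], [0, 1.5, 0], 0.2]
    - [[0, 0, 0], [0, 1.5, 0], 0.2]
    - [[0, 0, 0], [0, 1.5, 0], 0.2]

```text
time: 9.47
ee_pos: [0.5471, -0.1286, 0.1195]
ee_rot: [0.691, -0.691, -0.149, 0.149]
ft_force: [1.1, 3.1, -0.0]
opening: 0.342
```

```bash
python3 -c "
from h import *
st()"
```

```text
t 9.47 pos [ 547.14 -128.61  119.54] yaw 24.31 F [ 1.15  3.1  -0.01] M [ 0.771 -0.127  0.073] op 0.342
```

apply_moves:
  steps:
    - [[0, 0, 0], [0.2, 0, 0.2], 0.2]
    - [[0, 0, 0], [0.5, 0, 0.5], 0.2]
    - [[0, 0, 0], [0.5, 0, 0.5], 0.2]
    - [[0, 0, 0], [0.5, 0, 0.5], 0.2]
    - [[0, 0, 0], [0.5, 0, 0.5], 0.2]
    - [[0, 0, 0], [0.5, 0, 0.5], 0.2]
    - [[0, 0, 0], [0.5, 0, 0.5], 0.2]
    - [[0, 0, 0], [0.5, 0, 0.5], 0.2]

```text
time: 10.13
ee_pos: [0.5473, -0.1281, 0.1195]
ee_rot: [-0.691, 0.691, 0.149, -0.149]
ft_force: [-0.0, 0.1, -0.9]
opening: 0.344
```

```bash
python3 -c "
from h import *
st()"
```

```text
t 10.13 pos [ 547.31 -128.05  119.51] yaw 24.3 F [-0.01  0.1  -0.95] M [ 0.046 -0.051  0.036] op 0.344
```

apply_moves:
  steps:
    - [[0, 0, 0], [0, 0.5, 0], 0.2]
    - [[0, 0, 0], [0, 1, 0], 0.2]
    - [[0, 0, 0], [0, 1, 0], 0.2]
    - [[0, 0, 0], [0, 1, 0], 0.2]
    - [[0, 0, 0], [0, 1, 0], 0.2]
    - [[0, 0, 0], [0, 1, 0], 0.2]
    - [[0, 0, 0], [0, 1, 0], 0.2]
    - [[0, 0, 0], [0, 1, 0], 0.2]

```text
time: 10.8
ee_pos: [0.5473, -0.128, 0.1185]
ee_rot: [0.691, -0.691, -0.149, 0.149]
ft_force: [0.2, -0.9, -1.0]
opening: 0.342
```

```bash
python3 -c "
from h import *
st()"
```

```text
t 10.8 pos [ 547.32 -128.01  118.54] yaw 24.3 F [ 0.21 -0.9  -1.  ] M [-0.019 -0.032 -0.023] op 0.342
```

apply_moves:
  steps:
    - [[0, 0, 0], [0, 0.5, 0], 0.2]
    - [[0, 0, 0], [0, 1, 0], 0.2]
    - [[0, 0, 0], [0, 1, 0], 0.2]
    - [[0, 0, 0], [0, 1, 0], 0.2]
    - [[0, 0, 0], [0, 1, 0], 0.2]
    - [[0, 0, 0], [0, 1, 0], 0.2]
    - [[0, 0, 0], [0, 1, 0], 0.2]
    - [[0, 0, 0], [0, 1, 0], 0.2]

```text
time: 11.47
ee_pos: [0.5473, -0.128, 0.1175]
ee_rot: [0.691, -0.691, -0.149, 0.149]
ft_force: [0.7, -0.0, -1.2]
opening: 0.345
```

```bash
python3 -c "
from h import *
st()"
```

```text
t 11.47 pos [ 547.29 -127.99  117.5 ] yaw 24.3 F [ 0.68 -0.02 -1.19] M [ 0.008 -0.01   0.007] op 0.345
```

apply_moves:
  steps:
    - [[0, 0, 0], [0, 0.5, 0], 0.2]
    - [[0, 0, 0], [0, 0.5, 0], 0.2]
    - [[0, 0, 0], [0, 0.5, 0], 0.2]
    - [[0, 0, 0], [0, 0.5, 0], 0.2]
    - [[0, 0, 0], [0, 0.5, 0], 0.2]
    - [[0, 0, 0], [0, 0.5, 0], 0.2]
    - [[0, 0, 0], [0, 0.5, 0], 0.2]
    - [[0, 0, 0], [0, 0.5, 0], 0.2]

```text
time: 12.13
ee_pos: [0.5473, -0.128, 0.117]
ee_rot: [0.691, -0.691, -0.149, 0.149]
ft_force: [-0.2, -0.2, -1.5]
opening: 0.342
```

```bash
python3 -c "
from h import *
st()"
```

```text
t 12.13 pos [ 547.32 -128.01  117.02] yaw 24.3 F [-0.2  -0.23 -1.46] M [ 0.005 -0.008 -0.026] op 0.342
```

apply_moves:
  steps:
    - [[0, 0, 0], [0, 0.6, 0], 0.2]
    - [[0, 0, 0], [0, 0.6, 0], 0.2]
    - [[0, 0, 0], [0, 0.6, 0], 0.2]
    - [[0, 0, 0], [0, 0.6, 0], 0.2]
    - [[0, 0, 0], [0, 0.6, 0], 0.2]
    - [[0, 0, 0], [0, 0.6, 0], 0.2]
    - [[0, 0, 0], [0, 0.6, 0], 0.2]
    - [[0, 0, 0], [0, 0.6, 0], 0.2]

```text
time: 12.8
ee_pos: [0.5473, -0.128, 0.1164]
ee_rot: [0.691, -0.691, -0.149, 0.149]
ft_force: [-0.5, -0.4, -0.7]
opening: 0.346
```

apply_moves:
  steps:
    - [[0, 0, 0], [0, 0.6, 0], 0.2]
    - [[0, 0, 0], [0, 0.6, 0], 0.2]
    - [[0, 0, 0], [0, 0.6, 0], 0.2]
    - [[0, 0, 0], [0, 0.6, 0], 0.2]
    - [[0, 0, 0], [0, 0.6, 0], 0.2]
    - [[0, 0, 0], [0, 0.6, 0], 0.2]
    - [[0, 0, 0], [0, 0.6, 0], 0.2]
    - [[0, 0, 0], [0, 0.6, 0], 0.2]

```text
time: 13.47
ee_pos: [0.5473, -0.128, 0.1158]
ee_rot: [0.691, -0.691, -0.149, 0.149]
ft_force: [-0.1, -0.2, -0.4]
opening: 0.344
```

apply_moves:
  steps:
    - [[0, 0, 0], [0, 0.6, 0], 0.2]
    - [[0, 0, 0], [0, 0.6, 0], 0.2]
    - [[0, 0, 0], [0, 0.6, 0], 0.2]
    - [[0, 0, 0], [0, 0.6, 0], 0.2]
    - [[0, 0, 0], [0, 0.6, 0], 0.2]
    - [[0, 0, 0], [0, 0.6, 0], 0.2]
    - [[0, 0, 0], [0, 0.6, 0], 0.2]
    - [[0, 0, 0], [0, 0.6, 0], 0.2]

```text
time: 14.13
ee_pos: [0.5473, -0.128, 0.1152]
ee_rot: [0.691, -0.691, -0.149, 0.149]
ft_force: [0.1, -0.0, -0.3]
opening: 0.348
```

apply_moves:
  steps:
    - [[0, 0, 0], [0, 0.6, 0], 0.2]
    - [[0, 0, 0], [0, 0.6, 0], 0.2]
    - [[0, 0, 0], [0, 0.6, 0], 0.2]
    - [[0, 0, 0], [0, 0.6, 0], 0.2]
    - [[0, 0, 0], [0, 0.6, 0], 0.2]
    - [[0, 0, 0], [0, 0.6, 0], 0.2]
    - [[0, 0, 0], [0, 0.6, 0], 0.2]
    - [[0, 0, 0], [0, 0.6, 0], 0.2]

```text
time: 14.8
ee_pos: [0.5473, -0.128, 0.1146]
ee_rot: [0.691, -0.691, -0.149, 0.149]
ft_force: [-0.7, 0.3, -0.8]
opening: 0.343
```

apply_moves:
  steps:
    - [[0, 0, 0], [0, 0.6, 0], 0.2]
    - [[0, 0, 0], [0, 0.6, 0], 0.2]
    - [[0, 0, 0], [0, 0.6, 0], 0.2]
    - [[0, 0, 0], [0, 0.6, 0], 0.2]
    - [[0, 0, 0], [0, 0.6, 0], 0.2]
    - [[0, 0, 0], [0, 0.6, 0], 0.2]
    - [[0, 0, 0], [0, 0.6, 0], 0.2]
    - [[0, 0, 0], [0, 0.6, 0], 0.2]

```text
time: 15.47
ee_pos: [0.5474, -0.128, 0.1141]
ee_rot: [-0.691, 0.691, 0.149, -0.149]
ft_force: [-0.1, -0.3, 1.9]
opening: 0.343
```

The gasket touched at TCP z of about 114.4 mm, with Fz up about 3 N over baseline, so the pins are well under the collar. Now I turn clockwise about the elbow axis in small steps.

apply_moves:
  steps:
    - [[0, 2, 0], [0, 0, -0.06], 0.2]
    - [[0, 4, 0], [0, 0, -0.13], 0.2]
    - [[0, 6, 0], [0, 0, -0.19], 0.2]
    - [[0, 8, 0], [0, 0, -0.26], 0.2]
    - [[0, 10, 0], [0.1, 0, -0.3], 0.2]
    - [[0, 10, 0], [0.1, 0, -0.3], 0.2]
    - [[0, 10, 0], [0.1, 0, -0.3], 0.2]
    - [[0, 10, 0], [0.1, 0, -0.3], 0.2]

```text
time: 16.13
ee_pos: [0.5477, -0.1283, 0.1141]
ee_rot: [-0.702, 0.702, 0.089, -0.088]
ft_force: [0.4, -1.1, 1.8]
opening: 0.34
```

```bash
python3 -c "
from h import *
st()"
```

```text
t 16.13 pos [ 547.66 -128.3   114.1 ] yaw 14.36 F [ 0.41 -1.09  1.85] M [-0.018 -0.146  0.019] op 0.34
```

apply_moves:
  steps:
    - [[0, 2, 0], [0, 0, -0.06], 0.2]
    - [[0, 4, 0], [0, 0, -0.13], 0.2]
    - [[0, 6, 0], [0, 0, -0.19], 0.2]
    - [[0, 8, 0], [0, 0, -0.26], 0.2]
    - [[0, 10, 0], [0.1, 0, -0.3], 0.2]
    - [[0, 10, 0], [0.1, 0, -0.3], 0.2]
    - [[0, 10, 0], [0.1, 0, -0.3], 0.2]
    - [[0, 10, 0], [0.1, 0, -0.3], 0.2]

```text
time: 16.8
ee_pos: [0.5477, -0.1285, 0.114]
ee_rot: [-0.707, 0.707, 0.027, -0.027]
ft_force: [-0.1, 0.1, 0.9]
opening: 0.347
```

```bash
python3 -c "
from h import *
st()"
```

```text
t 16.8 pos [ 547.73 -128.54  114.03] yaw 4.38 F [-0.1   0.15  0.91] M [-0.022 -0.045 -0.004] op 0.347
```

apply_moves:
  steps:
    - [[0, 2, 0], [0, 0, -0.06], 0.2]
    - [[0, 4, 0], [0, 0, -0.13], 0.2]
    - [[0, 5, 0], [0, 0, -0.16], 0.2]
    - [[0, 5, 0], [0, 0, -0.16], 0.2]
    - [[0, 5, 0], [0, 0, -0.16], 0.2]
    - [[0, 5, 0], [0, 0, -0.16], 0.2]
    - [[0, 5, 0], [0, 0, -0.16], 0.2]
    - [[0, 5, 0], [0, 0, -0.16], 0.2]

```text
time: 17.47
ee_pos: [0.5478, -0.1287, 0.114]
ee_rot: [0.707, -0.707, 0.004, -0.004]
ft_force: [0.6, 1.3, 1.7]
opening: 0.348
```

```bash
python3 -c "
from h import *
st()"
```

```text
t 17.47 pos [ 547.75 -128.67  114.03] yaw -0.67 F [0.62 1.33 1.72] M [ 0.065 -0.121 -0.008] op 0.348
```

apply_moves:
  steps:
    - [[0, 2, 0], [0, 0, -0.06], 0.2]
    - [[0, 4, 0], [0, 0, -0.13], 0.2]
    - [[0, 5, 0], [0, 0, -0.16], 0.2]
    - [[0, 5, 0], [0, 0, -0.16], 0.2]
    - [[0, 5, 0], [0, 0, -0.16], 0.2]
    - [[0, 5, 0], [0, 0, -0.16], 0.2]
    - [[0, 5, 0], [0, 0, -0.16], 0.2]
    - [[0, 5, 0], [0, 0, -0.16], 0.2]

```text
time: 18.13
ee_pos: [0.5477, -0.1288, 0.114]
ee_rot: [0.706, -0.706, 0.035, -0.035]
ft_force: [1.3, 0.6, 2.2]
opening: 0.348
```

```bash
python3 -c "
from h import *
st()"
```

```text
t 18.13 pos [ 547.7  -128.84  114.  ] yaw -5.68 F [1.28 0.6  2.16] M [-0.032 -0.088  0.045] op 0.348
```

apply_moves:
  steps:
    - [[0, 2, 0], [0, 0, -0.06], 0.2]
    - [[0, 4, 0], [0, 0, -0.13], 0.2]
    - [[0, 5, 0], [0, 0, -0.16], 0.2]
    - [[0, 5, 0], [0, 0, -0.16], 0.2]
    - [[0, 5, 0], [0, 0, -0.16], 0.2]
    - [[0, 5, 0], [0, 0, -0.16], 0.2]
    - [[0, 5, 0], [0, 0, -0.16], 0.2]
    - [[0, 5, 0], [0, 0, -0.16], 0.2]

```text
time: 18.8
ee_pos: [0.5477, -0.129, 0.114]
ee_rot: [0.704, -0.704, 0.066, -0.066]
ft_force: [0.5, 0.2, 2.4]
opening: 0.345
```

```bash
python3 -c "
from h import *
st()"
```

```text
t 18.8 pos [ 547.67 -128.98  113.98] yaw -10.68 F [0.54 0.24 2.37] M [ 0.01  -0.046 -0.017] op 0.345
```

apply_moves:
  steps:
    - [[0, 2, 0], [0, 0, -0.06], 0.2]
    - [[0, 4, 0], [0, 0, -0.13], 0.2]
    - [[0, 5, 0], [0, 0, -0.16], 0.2]
    - [[0, 5, 0], [0, 0, -0.16], 0.2]
    - [[0, 5, 0], [0, 0, -0.16], 0.2]
    - [[0, 5, 0], [0, 0, -0.16], 0.2]
    - [[0, 5, 0], [0, 0, -0.16], 0.2]
    - [[0, 5, 0], [0, 0, -0.16], 0.2]

```text
time: 19.47
ee_pos: [0.5477, -0.1291, 0.114]
ee_rot: [0.701, -0.7, 0.096, -0.096]
ft_force: [0.3, 1.0, 2.0]
opening: 0.346
```

```bash
python3 -c "
from h import *
st()"
```

```text
t 19.47 pos [ 547.67 -129.13  113.98] yaw -15.67 F [0.29 1.02 2.05] M [ 0.051 -0.067  0.046] op 0.346
```

apply_moves:
  steps:
    - [[0, 2, 0], [0, 0, -0.06], 0.2]
    - [[0, 3, 0], [0, 0, -0.1], 0.2]
    - [[0, 3, 0], [0, 0, -0.1], 0.2]
    - [[0, 3, 0], [0, 0, -0.1], 0.2]
    - [[0, 3, 0], [0, 0, -0.1], 0.2]
    - [[0, 3, 0], [0, 0, -0.1], 0.2]
    - [[0, 3, 0], [0, 0, -0.1], 0.2]
    - [[0, 3, 0], [0, 0, -0.1], 0.2]

```text
time: 20.13
ee_pos: [0.5476, -0.1292, 0.114]
ee_rot: [0.698, -0.698, 0.115, -0.115]
ft_force: [0.0, -0.5, 2.2]
opening: 0.345
```

```bash
python3 -c "
from h import *
st()"
```

```text
t 20.13 pos [ 547.62 -129.24  113.98] yaw -18.69 F [ 0.03 -0.45  2.23] M [-0.002 -0.108 -0.   ] op 0.345
```

apply_moves:
  steps:
    - [[0, 2, 0], [0, 0, -0.06], 0.2]
    - [[0, 3, 0], [0, 0, -0.1], 0.2]
    - [[0, 3, 0], [0, 0, -0.1], 0.2]
    - [[0, 3, 0], [0, 0, -0.1], 0.2]
    - [[0, 3, 0], [0, 0, -0.1], 0.2]
    - [[0, 3, 0], [0, 0, -0.1], 0.2]
    - [[0, 3, 0], [0, 0, -0.1], 0.2]
    - [[0, 3, 0], [0, 0, -0.1], 0.2]

```text
time: 20.8
ee_pos: [0.5476, -0.1293, 0.114]
ee_rot: [0.694, -0.694, 0.133, -0.133]
ft_force: [0.5, 0.3, 2.6]
opening: 0.344
```

```bash
python3 -c "
from h import *
st()"
```

```text
t 20.8 pos [ 547.59 -129.34  114.  ] yaw -21.69 F [0.49 0.31 2.61] M [ 0.006 -0.108 -0.03 ] op 0.344
```

apply_moves:
  steps:
    - [[0, 2, 0], [0, 0, -0.06], 0.2]
    - [[0, 3, 0], [0, 0, -0.1], 0.2]
    - [[0, 3, 0], [0, 0, -0.1], 0.2]
    - [[0, 3, 0], [0, 0, -0.1], 0.2]
    - [[0, 3, 0], [0, 0, -0.1], 0.2]
    - [[0, 3, 0], [0, 0, -0.1], 0.2]
    - [[0, 3, 0], [0, 0, -0.1], 0.2]
    - [[0, 3, 0], [0, 0, -0.1], 0.2]

```text
time: 21.47
ee_pos: [0.5476, -0.1294, 0.114]
ee_rot: [0.691, -0.691, 0.151, -0.151]
ft_force: [0.7, 0.7, 1.8]
opening: 0.341
```

```bash
python3 -c "
from h import *
st()"
```

```text
t 21.47 pos [ 547.56 -129.42  114.01] yaw -24.69 F [0.71 0.69 1.83] M [ 0.008 -0.127  0.027] op 0.341
```

apply_moves:
  steps:
    - [[0, 2, 0], [0, 0, -0.06], 0.2]
    - [[0, 3, 0], [0, 0, -0.1], 0.2]
    - [[0, 3, 0], [0, 0, -0.1], 0.2]
    - [[0, 3, 0], [0, 0, -0.1], 0.2]
    - [[0, 3, 0], [0, 0, -0.1], 0.2]
    - [[0, 3, 0], [0, 0, -0.1], 0.2]
    - [[0, 3, 0], [0, 0, -0.1], 0.2]
    - [[0, 3, 0], [0, 0, -0.1], 0.2]

```text
time: 22.13
ee_pos: [0.5474, -0.1295, 0.1139]
ee_rot: [0.687, -0.687, 0.169, -0.169]
ft_force: [0.3, -0.1, 0.8]
opening: 0.345
```

```bash
python3 -c "
from h import *
st()"
```

```text
t 22.13 pos [ 547.45 -129.47  113.93] yaw -27.69 F [ 0.33 -0.13  0.78] M [ 0.062 -0.065  0.002] op 0.345
```

apply_moves:
  steps:
    - [[0, 2, 0], [0, 0, -0.06], 0.2]
    - [[0, 3, 0], [0, 0, -0.1], 0.2]
    - [[0, 3, 0], [0, 0, -0.1], 0.2]
    - [[0, 3, 0], [0, 0, -0.1], 0.2]
    - [[0, 3, 0], [0, 0, -0.1], 0.2]
    - [[0, 3, 0], [0, 0, -0.1], 0.2]
    - [[0, 3, 0], [0, 0, -0.1], 0.2]
    - [[0, 3, 0], [0, 0, -0.1], 0.2]

```text
time: 22.8
ee_pos: [0.5473, -0.1295, 0.1139]
ee_rot: [0.682, -0.682, 0.187, -0.187]
ft_force: [-0.5, 2.0, 0.4]
opening: 0.343
```

```bash
python3 -c "
from h import *
st()"
```

```text
t 22.8 pos [ 547.31 -129.51  113.86] yaw -30.69 F [-0.48  2.03  0.4 ] M [ 0.258  0.282 -0.011] op 0.343
```

apply_moves:
  steps:
    - [[0, 2, 0], [0, 0, -0.06], 0.2]
    - [[0, 3, 0], [0, 0, -0.1], 0.2]
    - [[0, 3, 0], [0, 0, -0.1], 0.2]
    - [[0, 3, 0], [0, 0, -0.1], 0.2]
    - [[0, 3, 0], [0, 0, -0.1], 0.2]
    - [[0, 3, 0], [0, 0, -0.1], 0.2]
    - [[0, 3, 0], [0, 0, -0.1], 0.2]
    - [[0, 3, 0], [0, 0, -0.1], 0.2]

```text
time: 23.47
ee_pos: [0.5472, -0.1295, 0.1138]
ee_rot: [0.677, -0.677, 0.205, -0.205]
ft_force: [-2.7, 2.8, -1.7]
opening: 0.344
```

```bash
python3 -c "
from h import *
st()"
```

```text
t 23.47 pos [ 547.19 -129.54  113.78] yaw -33.69 F [-2.73  2.75 -1.72] M [ 0.52   0.643 -0.001] op 0.344
```

Contact with the ramp began at a tool yaw of about −25°, which is about 49° clockwise of the slots. Fz falls steadily and z is pulled down from there. I follow with sinking and relieve the side force.

apply_moves:
  steps:
    - [[0, 0, 0], [-0.2, 0.3, 0], 0.2]
    - [[0, 0, 0], [-0.5, 0.6, 0.1], 0.2]
    - [[0, 0, 0], [-0.5, 0.7, 0.1], 0.2]
    - [[0, 0, 0], [-0.5, 0.7, 0.1], 0.2]
    - [[0, 0, 0], [-0.5, 0.7, 0.1], 0.2]
    - [[0, 0, 0], [-0.5, 0.7, 0.1], 0.2]
    - [[0, 0, 0], [-0.5, 0.7, 0.1], 0.2]
    - [[0, 0, 0], [-0.5, 0.7, 0.1], 0.2]

```text
time: 24.13
ee_pos: [0.5472, -0.1295, 0.1135]
ee_rot: [-0.677, 0.677, -0.205, 0.205]
ft_force: [-2.6, 0.8, 1.8]
opening: 0.348
```

```bash
python3 -c "
from h import *
st()"
```

```text
t 24.13 pos [ 547.18 -129.47  113.47] yaw -33.7 F [-2.64  0.75  1.83] M [ 0.207  0.795 -0.009] op 0.348
```

apply_moves:
  steps:
    - [[0, 1, 0], [-0.3, 0.1, -0.1], 0.2]
    - [[0, 2, 0], [-0.5, 0.2, -0.2], 0.2]
    - [[0, 3, 0], [-0.5, 0.3, -0.2], 0.2]
    - [[0, 4, 0], [-0.5, 0.4, -0.25], 0.2]
    - [[0, 5, 0], [-0.6, 0.5, -0.3], 0.2]
    - [[0, 6, 0], [-0.6, 0.6, -0.3], 0.2]
    - [[0, 6, 0], [-0.6, 0.6, -0.3], 0.2]
    - [[0, 6, 0], [-0.6, 0.6, -0.3], 0.2]

```text
time: 24.8
ee_pos: [0.5467, -0.1294, 0.113]
ee_rot: [0.665, -0.665, 0.24, -0.24]
ft_force: [1.7, -0.1, 4.1]
opening: 0.341
```

```bash
python3 -c "
from h import *
st()"
```

```text
t 24.8 pos [ 546.7  -129.37  112.97] yaw -39.7 F [ 1.71 -0.09  4.15] M [-0.076 -0.165 -0.001] op 0.341
```

apply_moves:
  steps:
    - [[0, 1.5, 0], [0, 0.15, 0], 0.2]
    - [[0, 3, 0], [0, 0.3, 0], 0.2]
    - [[0, 4.5, 0], [0.1, 0.45, -0.1], 0.2]
    - [[0, 6, 0], [0.1, 0.6, -0.1], 0.2]
    - [[0, 7.5, 0], [0.1, 0.75, -0.1], 0.2]
    - [[0, 7.5, 0], [0.1, 0.75, -0.1], 0.2]
    - [[0, 7.5, 0], [0.1, 0.75, -0.1], 0.2]
    - [[0, 7.5, 0], [0.1, 0.75, -0.1], 0.2]

```text
time: 25.47
ee_pos: [0.5466, -0.1295, 0.1123]
ee_rot: [-0.648, 0.648, -0.283, 0.283]
ft_force: [-0.4, 0.8, 5.9]
opening: 0.346
```

```bash
python3 -c "
from h import *
st()"
```

```text
t 25.47 pos [ 546.58 -129.49  112.33] yaw -47.19 F [-0.39  0.79  5.92] M [0.007 0.133 0.008] op 0.346
```

apply_moves:
  steps:
    - [[0, 1, 0], [0, 0, 0], 0.2]
    - [[0, 2, 0], [0, 0, 0], 0.2]
    - [[0, 3, 0], [0, 0, -0.1], 0.2]
    - [[0, 3.5, 0], [0, 0, -0.1], 0.2]
    - [[0, 3.5, 0], [0, 0, -0.1], 0.2]
    - [[0, 3.5, 0], [0, 0, -0.1], 0.2]
    - [[0, 3.5, 0], [0, 0, -0.1], 0.2]
    - [[0, 3.5, 0], [0, 0, -0.1], 0.2]

```text
time: 26.13
ee_pos: [0.5464, -0.1294, 0.1121]
ee_rot: [0.639, -0.639, 0.303, -0.303]
ft_force: [-0.3, 0.6, 4.7]
opening: 0.343
```

```bash
python3 -c "
from h import *
st()"
```

```text
t 26.13 pos [ 546.38 -129.43  112.07] yaw -50.67 F [-0.32  0.56  4.71] M [0.143 0.136 0.049] op 0.343
```

apply_moves:
  steps:
    - [[0, 1, 0], [0, 0, 0], 0.2]
    - [[0, 2, 0], [0, 0, 0], 0.2]
    - [[0, 3, 0], [0, 0, -0.1], 0.2]
    - [[0, 4, 0], [0, 0, -0.1], 0.2]
    - [[0, 4, 0], [0, 0, -0.1], 0.2]
    - [[0, 4, 0], [0, 0, -0.1], 0.2]
    - [[0, 4, 0], [0, 0, -0.1], 0.2]
    - [[0, 4, 0], [0, 0, -0.1], 0.2]

```text
time: 26.8
ee_pos: [0.5462, -0.1295, 0.1118]
ee_rot: [0.628, -0.628, 0.325, -0.325]
ft_force: [0.4, 0.5, 2.9]
opening: 0.344
```

```bash
python3 -c "
from h import *
st()"
```

```text
t 26.8 pos [ 546.2  -129.46  111.82] yaw -54.69 F [0.38 0.54 2.92] M [ 0.079 -0.078  0.066] op 0.344
```

apply_moves:
  steps:
    - [[0, 1, 0], [0, 0.1, 0], 0.2]
    - [[0, 2, 0], [0, 0.2, 0], 0.2]
    - [[0, 2.8, 0], [0, 0.2, -0.1], 0.2]
    - [[0, 2.8, 0], [0, 0.2, -0.1], 0.2]
    - [[0, 2.8, 0], [0, 0.2, -0.1], 0.2]
    - [[0, 2.8, 0], [0, 0.2, -0.1], 0.2]
    - [[0, 2.8, 0], [0, 0.2, -0.1], 0.2]
    - [[0, 2.8, 0], [0, 0.2, -0.1], 0.2]

```text
time: 27.47
ee_pos: [0.5461, -0.1295, 0.1116]
ee_rot: [0.62, -0.62, 0.34, -0.34]
ft_force: [1.9, -0.2, 1.7]
opening: 0.347
```

```bash
python3 -c "
from h import *
st(); snap('wrist','w6'); snap('scene','c6'); snap('side','s6')
a=cv2.imread('pics/w6.png'); cv2.imwrite('pics/w6b.png',cv2.resize(a[120:384,130:386],None,fx=2,fy=2))"
```

```text
t 27.47 pos [ 546.09 -129.52  111.61] yaw -57.5 F [ 1.93 -0.21  1.73] M [ 0.193 -0.043  0.08 ] op 0.347
```

View pics/w6b.png

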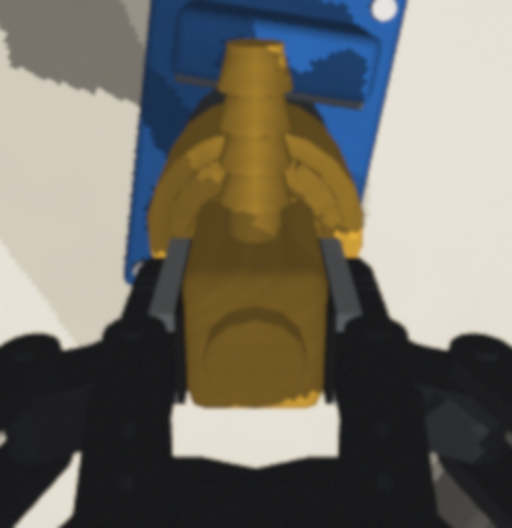

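The elbow sits square in the jaws (body centre column 255, barb straight up at 255), so it turned with the tool. Mz has been climbing (0.05, 0.07, 0.08 N·m). I let go and back off.

apply_moves:
  steps:
    - [[0, 0, 0], [0, 0, 0], 0.4]
    - [[0, 0, 0], [0, 0, 0], 0.5]
    - [[0, 0, 0], [0, 0, 0], 0.6]
    - [[0, 0, 0], [0, 0, 0], 0.7]
    - [[0, 0, 0], [0, 0, 0], 0.7]
    - [[0, 0, 0], [0, 0, 0], 0.7]
    - [[0, 0, 0], [0, 0, 0], 0.7]
    - [[0, 0, 0], [0, 0, 0], 0.7]

```text
time: 28.28
ee_pos: [0.5462, -0.1296, 0.1117]
ee_rot: [0.62, -0.62, 0.34, -0.34]
ft_force: [-0.6, -0.3, -0.1]
opening: 0.701
```

apply_moves:
  steps:
    - [[0, 0, 0], [0, -5, 0], 0.7]
    - [[0, 0, 0], [0, -20, 0], 0.7]
    - [[0, 0, 0], [0, -45, 0], 0.7]
    - [[0, 0, 0], [0, -70, 0], 0.7]
    - [[0, 0, 0], [0, -95, 0], 0.7]
    - [[0, 0, 0], [0, -110, 0], 0.7]
    - [[0, 0, 0], [0, -120, 0], 0.7]
    - [[0, 0, 0], [0, -120, 0], 0.7]

```text
time: 28.95
ee_pos: [0.5471, -0.13, 0.2343]
ee_rot: [0.62, -0.62, 0.339, -0.341]
ft_force: [-0.1, 0.4, -0.3]
opening: 0.699
```

```bash
python3 - <<'E'
from h import *
o=st(); snap('wrist','w7'); snap('scene','c7'); snap('side','s7')
P=frame([.5455,-.1297,0],24.3); E_=frame([.5455,-.1297,.0725],-57.5+180); a=cv2.resize(cv2.imread('pics/w7.png'),(800,600)); wire(a,'w7',E_,(0,0,255),ELB)
s=4;b=cv2.resize(cv2.imread('pics/c7.png'),None,fx=s,fy=s); u,v=(proj('c7',[[.5455,-.1297,.12]])[0]*s).astype(int); b=b[v-225:v+225,u-195:u+195]
cv2.imwrite('pics/v7.png',np.hstack([a[50:500,200:600],b]))
E
```

```text
t 28.95 pos [ 547.06 -130.03  234.28] yaw -57.5 F [-0.1   0.43 -0.35] M [ 0.035 -0.025  0.029] op 0.699
```

View pics/v7.png

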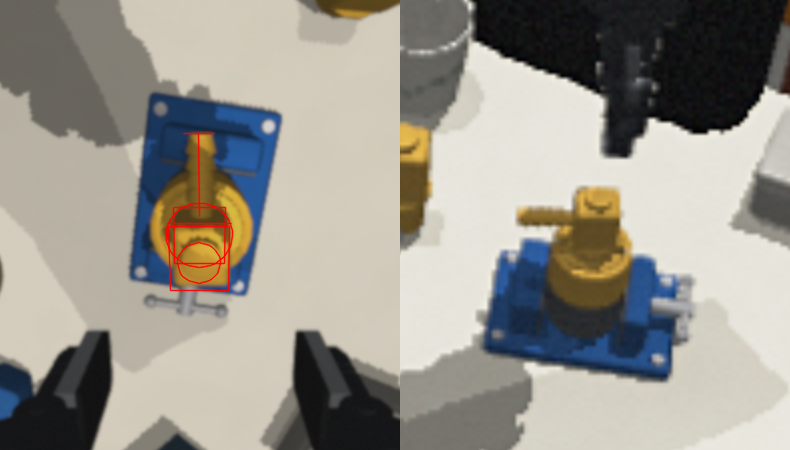

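The elbow stays seated: barb tip at (200,133) on the overlay for yaw −57.5° (about 82° from the slots), body upright, and the gripper clear. I'm handing the job in.

```bash
python3 -c "
from h import *
print(robot.sign_off())"
```

```text
the job is handed in; nothing more can be done
None
```

The 83 mm elbow, the middle one of the three, is in the vice socket with its pins under the collar. I turned it clockwise to about 82° from the slots and let go. The job was handed in at about 29 s.

- **Insertion:** It went in gently. A side force of about 3 N built up partway down, and I removed it by shifting about 0.7 mm before landing on the gasket. The highest contact force I read was about 7 N.
- **How far it was tightened:** The start of tightening is less certain than I would like.
  - The first pull on the arm came about 49° from the slots.
  - The sink measured later pointed to 52–57°.
  - I stopped between the two, so the extra turn is between 25° and 32.5°, and probably about 30°.
- **Turning moment:** I felt tightening mainly as a vertical pull. The moment stayed near zero while I let the elbow sink with the ramp, and climbed to 0.08 N·m only at the end.
- **Last checks:** After release the barb matched the commanded angle in the wrist picture, the elbow stood upright in the socket, and the gripper was about 120 mm above and touching nothing. The arm did not touch the tape, marker or mug, but I did not measure their positions again at the end.

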